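# Let down the red parking-brake lever

### The arm

A 7-joint arm with a two-finger parallel gripper is mounted at the origin on the work surface; the furniture and walls round the work are solid. World frame = base frame: x ahead of the robot, y to its left, z up, the work surface at z = 0. Lengths are in m, angles in rad, forces in N, time in s.
With the tool pointing down it reaches from about 0.35 to 0.9 m from the base axis. Payload 19.9 kg.
Tool frame: the origin (TCP) lies midway between the tips of the shut fingers; the grasp point (between the pads) lies 19 mm behind it (arm.grip_depth is the distance from the TCP to the grasp point, in m); z points along the fingers, y is the line along which they close (so a half turn about z gives the same grasp; the last joint's range is limited). The gripper opens to 85 mm and grips with 20 to 120 N. Pads are 22 mm wide; open, the fingers measure 114 mm over their backs; the gripper's body (76 mm by 85 mm) begins 54 mm behind the grasp point. The pads swing forward as they close: fully open they stand 13 mm farther back than shut.
Start: joints at [1.169, 0.417, -0.01, 1.614, 0.005, 1.111, -0.053], TCP at [0.22, -0.585, 0.231] pointing down, gripper open.
Joint ranges: [-2.81, 2.81], [-0.39, 2.02], [-1.27, 1.25], [0.06, 2.57], [-1.19, 4.33], [0.19, 2], [-2.82, 2.82]. Speed limits (rad/s): [1.89, 1.89, 2.39, 2.39, 3.01, 3.01, 3.01].

### API

Orientations are given as a rotation vector (axis times angle).
In Python, from cell import arm, cam, get_state gives the robot as it stands (arm), with the cameras (cam) and the readings as plain functions.
- The arm moves only by the tool tcp_steps, called after "Call:" as a command line: name --argument value ..., lists and objects as JSON in quotes. Schema: {"type":"object","properties":{"steps":{"type":"array","items":{"type":"number"},"minItems":7,"maxItems":84},"only":{"type":"string"},"quiet":{"type":"boolean"},"lines":{"type":"string"}},"required":["steps"],"additionalProperties":false}. steps is one flat list of numbers that holds 1 to 12 rows one after another, with no inner brackets; each row has 7 numbers: dx, dy, dz in shares of the most that a row can go, 1 being 62.5 mm, then a rotation vector rx, ry, rz in shares of pi rad (1.0 is pi rad), then the finger opening in m; each row shifts and turns the commanded pose from where the row before left it, along the tool's axes as they then stand; what a row does not reach is not made up. A row lasts 1/8 s, in which the tool goes at most 0.0625 m and 0.188 rad, less where a joint would pass 70% of its speed; a pose out of reach is approached as far as the arm can. The fingers move at their own pace and stop on an object; the grip force is fixed at half the most. Time passes only in rows, so rows that do not move let the fingers close. The tool returns the time, the measured TCP pose, the force, the opening and the grip force at its end. only (a regular expression) keeps the lines of the reply that match it, lines (a string "A,B") keeps lines A to B, and quiet returns only ok. Shift and turn numbers lie between -1 and 1, and a call with a number outside is refused. Input that does not fit is refused with a message, and nothing moves.
- get_state(): the state, without advancing time (a new reading comes with each control period).
- cam.capture(name): name is "scene" or "top" or "wrist"; returns a dict with "color" (400x640x3 uint8, red, green, blue), "K" (3x3 intrinsics, pixels), "rvec" (rotation vector, rad) and "tvec" (3), from world to camera coordinates, as OpenCV has them; the wrist camera has in their place "T_tool_cam" (4x4, takes a point from camera to tool coordinates, whose origin is the TCP and whose axes are the flange's). Camera axes: x right, y down, z forward; pixel columns grow to the right and rows downward; lengths in m; the calibration is good to about 2 mm. A picture is of the moment at which its call begins: read the wrist's pose just before it. There is no depth.
- arm.hand_in(): hands the job in; it is judged then, once.
The state is a dict: "time_s": time; "joints": joint angles; "qvel": joint speeds; "joint_efforts": joint torques, N m; "eef_pos": TCP position; "ee_rot": TCP orientation; "force": force on the tool from outside, world axes, zero at the start; "ft_torque": the same for the moment, N m; "finger_gap": finger opening in m; "grasp_force": force on a finger pad.
Only numpy, scipy, OpenCV 4.12 (cv2) and the standard library are available. Lean on these libraries where they do the work, as an engineer would, in place of code of your own. Each camera call takes 0.05 s, during which the arm holds its last target. There are 200 camera calls.

### The job

Two rebuilt parking-brake levers stand on the bench, both pulled up and locked. Release the red one so that it can be fitted to the car: squeeze the red button in the side of its grip and, keeping it pressed, swing the lever down until it lies fully down, then let go. Leave the blue lever pulled up.

Things in the scene. Friction and masses are not known exactly. Their poses are not given: they have to be found in the camera images.
- red_lever (a joint): red parking-brake lever: angle above level, rad; 0 fully down on its stop, 0.66 to 0.76 at the start, 0.8 upper stop. Level pivot 80 mm above the bench in a fixed steel mount (plate 170x90 mm). A sprung pin locks it: it goes down only with the button in, and catches again near 0.4 if the button is let out there. Button in: light friction (0.4 N m); it stays where left.
- red_grip (a point): centre of the red lever's black grip, beside the button's middle, 170 mm from the pivot. Axes turn with the lever: -x to its free end (roughly to the robot), +x to the pivot, y level, -y to the button's side, z its upper side. Grip 26 mm wide (y), 28 high, from 105 to 195 mm from the pivot; red bar 14 mm wide before it.
- red_button (a joint): travel of the red release button, m: 0 out, 0.0065 fully in, lever free from about 0.0045. A red pad 40 mm long, 18 high in the grip's -y face (its right side seen from the robot) beside red_grip, 7 mm proud (33 mm over grip and button). Pressed along +y; spring 3.5 to 8 N. Fingers closed from above across grip and button press it.
- blue_lever (a joint): the same angle of the other lever, alike in build and size but with blue bar and blue button; 0.66 to 0.76 at the start; to be left up. The two levers stand side by side, 0.2 to 0.35 m apart; which one is left or right varies.

How it is judged:
On the way:
1. the red button is pressed in while the red lever is still up (value of joint red_button above 0.004 m and value of joint red_lever above 0.5 rad), for 0.05 s.
At the end, for the whole second after the job is handed in: the red lever lies down, less than 0.12 rad (7 degrees) above level, its button is let out (less than 3 mm in), and the blue lever is still up (above 0.55 rad) (value of joint red_lever below 0.12 rad and value of joint red_button below 0.003 m and value of joint blue_lever above 0.55 rad); the robot touches nothing.
It fails at once if the blue lever is let down (below 0.55 rad) (value of joint blue_lever below 0.55 rad).
It also fails if it takes over 32 s, if anything falls off the work surface, if the arm or the gripper's body presses on something with over 40 N, if the wrist force passes 120 N, or if a joint passes its speed limit or range.

## Working session

There is one attempt and no reset: what is moved stays moved. The work goes in short steps, Python scripts to look and compute and a tool call to move; the robot and the scene stay as the last step left them, time stands still between calls to the robot, and variables do not carry over. Pictures are saved under pics/ and viewed, at most 10 in all, crops included, and the job is handed in when it is done.

```bash
ls; mkdir -p pics; python3 - <<'E'
from cell import arm, cam, get_state
import cv2
s=get_state();print(s['time_s'],s['eef_pos'],s['ee_rot'],s['finger_gap'])
for n in("scene","top"):
    c=cam.capture(n);cv2.imwrite(f"pics/{n}0.png",c["color"][:,:,::-1]);print(c['K'].tolist(),c['rvec'],c['tvec'])
E
```

```text
cell.py
pics
0.0 [ 0.21990811 -0.58463258  0.23064189] [-3.08965727e+00 -5.61944582e-01  5.17455152e-04] 0.08525568636043437
[[377.89769437173607, 0.0, 320.59594860431685], [0.0, 377.89769437173607, 206.20496789726053], [0.0, 0.0, 1.0]] [ 2.04426685  0.97851701 -0.47744964] [-0.39198946 -0.14941354  1.23515287]
[[458.39913623602763, 0.0, 318.7562092924039], [0.0, 458.39913623602763, 204.91121649695972], [0.0, 0.0, 1.0]] [ 2.13677939 -2.14541062  0.14263849] [0.06617842 0.58611275 0.883307  ]
```

View pics/scene0.png

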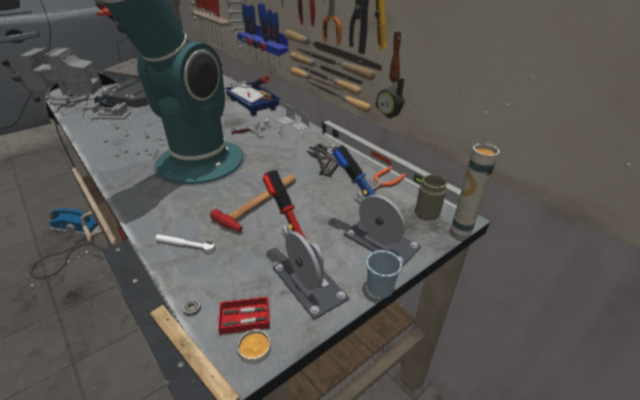

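View pics/top0.png

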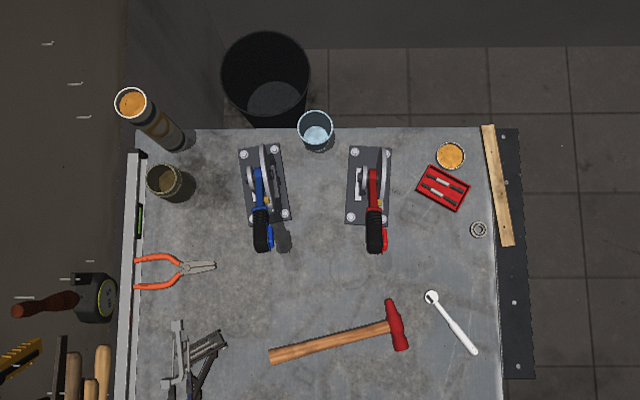

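The scene view shows the red lever's grip at about (275,185) and the blue one's at about (345,160). In the top view the red grip is at about (374,232) with its button at (385,240), and the blue grip is at (261,232). I'll enlarge both for the measurement.

```bash
python3 - <<'E'
import cv2,numpy as np
a=cv2.imread("pics/scene0.png")[160:310,250:350];b=cv2.imread("pics/top0.png")[140:260,330:410]
a=cv2.resize(a,(400,600),interpolation=cv2.INTER_CUBIC);b=cv2.resize(b,(400,600),interpolation=cv2.INTER_CUBIC)
cv2.imwrite("pics/crop0.png",np.hstack([a,b]))
E
```

```text
(no output)
```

View pics/crop0.png

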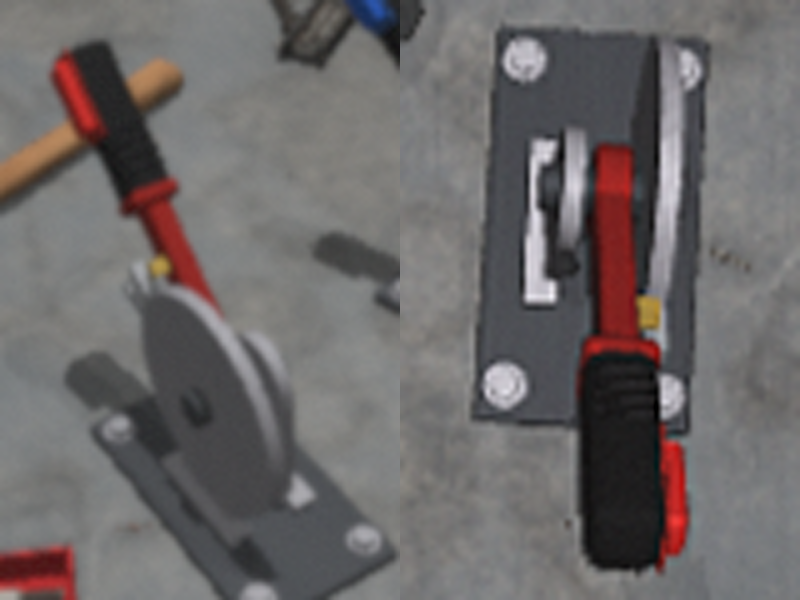

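```bash
cat > h.py <<'E'
import numpy as np,cv2
from scipy.optimize import least_squares
from scipy.spatial.transform import Rotation as R
cams={'s':(377.898,320.596,206.205,[2.04426685,.97851701,-.47744964],[-.39198946,-.14941354,1.23515287]),
 't':(458.399,318.756,204.911,[2.13677939,-2.14541062,.14263849],[.06617842,.58611275,.883307])}
def proj(c,P):
    f,cx,cy,r,t=cams[c];K=np.array([[f,0,cx],[0,f,cy],[0,0,1.]])
    return cv2.projectPoints(np.array(P,float).reshape(1,3),np.array(r),np.array(t),K,None)[0].ravel()
def tri(ps,pt):
    return least_squares(lambda X:np.r_[proj('s',X)-ps,proj('t',X)-pt],[.6,-.1,.15])
def lever(p,r,y,z):  # p=px,py,pz,yaw,ang ; r from pivot to free end
    c,s=np.cos(p[4]),np.sin(p[4])
    l=np.array([-r*c+z*s,y,r*s+z*c]);return np.array(p[:3])+R.from_euler('z',p[3]).apply(l)
E
python3 - <<'E'
from h import *
for c in cams: print(c,-R.from_rotvec(cams[c][3]).inv().apply(cams[c][4]))
for n,a,b in(('button',(270,184.2),(385.2,239.6)),('collar',(287.5,208.7),(374,209.6))):
    r=tri(a,b);print(n,r.x,r.fun)
obs=[('s',(170,-20,3),(270,184.2)),('s',(103,0,16),(287.5,207.5)),('s',(195,0,12),(273,171.3)),
('t',(170,-18,7),(385.2,239.6)),('t',(103,0,16),(374,209.6)),('t',(195,0,-12),(374,253))]
f=lambda p:np.concatenate([proj(c,lever(p,*np.array(l)/1e3))-o for c,l,o in obs])
r=least_squares(f,[.75,-.1,.08,0,.7]);print(r.x,r.fun.round(1))
g=lambda q:f([q[0],q[1],.08,q[2],q[3]])
r=least_squares(g,[.75,-.1,0,.7]);print(r.x,r.fun.round(1));q=r.x
print('grip',lever([q[0],q[1],.08,q[2],q[3]],.17,0,0))
# plate corners
K=lambda c:np.array([[cams[c][0],0,cams[c][1]],[0,cams[c][0],cams[c][2]],[0,0,1.]])
C=[]
for u in((350,145.6),(391.6,148.4),(345,223.6),(387,226.4)):
    C.append(least_squares(lambda X:proj('t',[X[0],X[1],.008])-u,[.7,-.1]).x)
C=np.array(C);print(C,C.mean(0));d=C[0]+C[1]-C[2]-C[3];print('yaw',np.arctan2(d[1],d[0]))
E
```

```text
s [ 1.07809684 -0.37249277  0.63288158]
t [0.45299947 0.05347646 0.95920318]
button [ 0.50667629 -0.04646072  0.19379404] [-1.74566359  0.01253299 -1.195042   -0.73156126]
collar [ 0.56029031 -0.0357922   0.15704797] [ 0.74485199 -0.02710253  0.53387362  0.34916188]
[ 0.61735844 -0.04146449  0.06531725 -0.11161385  0.84809386] [-3.1 -0.2  1.4  2.9 -0.5 -2.3 -0.4 -2.2 -0.  -0.1 -1.3  1.6]
[ 0.63226864 -0.04411015 -0.11938029  0.71703484] [-3.3 -0.1  2.1  1.4 -1.2 -2.3 -0.5 -1.3  0.8 -2.9 -1.8  2.8]
grip [ 0.50504186 -0.02884921  0.19171593]
[[ 0.71910698 -0.00292556]
 [ 0.71238802 -0.0914377 ]
 [ 0.55182887  0.0096563 ]
 [ 0.54559641 -0.07754931]] [ 0.63223007 -0.04056407]
yaw -0.07907048936444915
```

Units first: shifts go in shares of 62.5 mm and turns go in shares of pi rad. So -0.06 m is -0.96, 0.042 m is 0.672.

Call:
tcp_steps --steps '[0,0,-0.96,0,0,0,0.085,0.672,-0.608,-0.16,0,0,0,0.085,0.672,-0.608,0,0,0,0,0.085,0.672,-0.608,0,0,0,0,0.085,0.672,-0.608,0,0,0,0,0.085,0.672,-0.608,0,0,0,0,0.085,0.672,-0.608,0,0,0,0,0.085,0.672,-0.608,0,0,0,0,0.085,0.672,-0.608,0,0,0,0,0.085,0.672,-0.608,0,0,0,0,0.085,0.672,-0.608,0,0,0,0,0.085,0.672,-0.608,0,0,0,0,0.085]'

```text
time_s: 1.6
eef_pos: [0.5057, -0.0295, 0.3012]
ee_rot: [3.091, 0.562, -0.0]
force: [0.7, -1.1, 0.0]
finger_gap: 0.0849
grasp_force: 0.0
```

Call:
tcp_steps --steps '[0,0,0,0,0,0.0477,0.085,0,0,0,0,0,0.0477,0.085,0,0,0,0,0,0.0477,0.085,0,0,0,0,0,0,0.085]'

```text
time_s: 2.1
eef_pos: [0.5052, -0.031, 0.3011]
ee_rot: [-3.138, 0.14, 0.001]
force: [-0.4, 0.1, 0.4]
finger_gap: 0.0851
grasp_force: 0.0
```

```bash
python3 - <<'E'
from cell import arm, cam, get_state
import cv2,numpy as np
from scipy.spatial.transform import Rotation as R
s=get_state();c=cam.capture("wrist");cv2.imwrite("pics/w1.png",c["color"][:,:,::-1]);
print(s['eef_pos'],R.from_rotvec(s['ee_rot']).as_matrix().round(3).tolist(),s['joints'],c['K'].tolist(),c['T_tool_cam'].tolist())
np.savez("w1.npz",p=s['eef_pos'],r=s['ee_rot'],K=c['K'],T=c['T_tool_cam'])
E
```

```text
[ 0.50515499 -0.03102265  0.30108015] [[0.996, -0.089, -0.0], [-0.089, -0.996, 0.0], [-0.0, 0.0, -1.0]] [ 0.39457839  0.16252634 -0.44034507  1.80450017  0.07427809  1.19127175
 -1.72843374] [[311.24620280887683, 0.0, 318.90898864635574], [0.0, 311.24620280887683, 196.7059929303246], [0.0, 0.0, 1.0]] [[0.00023033547823489022, -0.9597512372719651, -0.2808514011011808, 0.0708797959724885], [0.9999992958866274, 0.0005480089371621061, -0.0010525742021070788, 0.0009833450348951198], [0.0011641184706107613, -0.28085096090477185, 0.9597506877241873, -0.14320012161370244], [0.0, 0.0, 0.0, 1.0]]
```

View pics/w1.png

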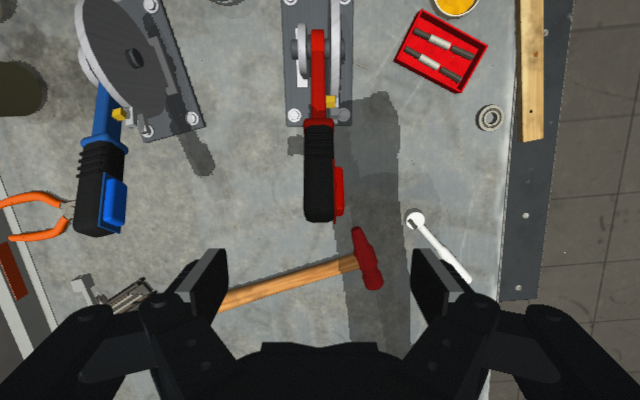

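The wrist view shows the red grip centred at about (319,185), from the collar at (319,123) to its end at (319,221), with the button at (339,190). The lever lines up with the tool's x axis. I'll refit using all three views.

```bash
cat >> h.py <<'E'
w=np.load('w1.npz') 
def projw(P):
    X=R.from_rotvec(w['r']).inv().apply(np.array(P)-w['p']);T=w['T'];X=T[:3,:3].T@(X-T[:3,3]);u=w['K']@X;return u[:2]/u[2]
E
python3 - <<'E'
from h import *
obs=[('s',(170,-20,3),(270,184.2)),('s',(103,0,16),(287.5,207.5)),('s',(195,0,12),(273,171.3)),
('t',(170,-18,7),(385.2,239.6)),('t',(103,0,16),(374,209.6)),('t',(195,0,-12),(374,253)),
('w',(170,-18,7),(339,190)),('w',(103,0,16),(319,123)),('w',(195,0,-8),(320,221)),('w',(40,0,8),(318,55))]
def f(p):
    o=[]
    for c,l,u in obs:
        P=lever(p,*np.array(l)/1e3);d=(projw(P) if c=='w' else proj(c,P))-u
        if l[0]==40:d[1]=0
        o.append(d)
    return np.concatenate(o)
g=lambda q:f([q[0],q[1],.08,q[2],q[3]])
for h,x0 in((g,[.63,-.04,-.08,.7]),(f,[.63,-.04,.08,-.08,.7])):
    r=least_squares(h,x0,loss='soft_l1');q=r.x;print(q,h(q).round(1))
    p=q if len(q)==5 else [q[0],q[1],.08,q[2],q[3]]
    print('grip',lever(p,.17,0,0))
E
```

```text
[ 0.63333413 -0.04226565 -0.08791451  0.70134544] [-4.2  1.   1.9  1.8 -2.5 -1.3  0.5 -0.9  0.8 -2.6 -0.2  3.6  0.7  0.4
 -1.  -5.1 -2.   3.9  0.1  0. ]
grip [ 0.50396    -0.03086239  0.18969185]
[ 0.61369573 -0.04104649  0.06096961 -0.0962181   0.87934108] [-3.6  0.6  0.9  3.8 -0.9 -1.6  0.5 -2.5  0.2  0.7 -0.   1.3  0.4 -2.1
 -0.9 -0.2 -2.7  2.3  0.5  0. ]
grip [ 0.50579512 -0.03063234  0.19192382]
```

Converted, 0.04 m is 0.64, 0.038 m is 0.608, -0.175 rad / 3.1416 = -0.0557.

Call:
tcp_steps --steps '[0,0,0,0,-0.0557,0,0.085,0,0,0,0,-0.0557,0,0.085,0.608,0,0,0,0,0,0.085,0,0,0.64,0,0,0,0.085,0,0,0.64,0,0,0,0.085,0,0,0,0,0,0,0.085]'

```text
time_s: 2.9
eef_pos: [0.512, -0.032, 0.2116]
ee_rot: [-3.073, 0.134, 0.55]
force: [0.8, -0.4, 0.6]
finger_gap: 0.085
grasp_force: 0.0
```

```bash
python3 - <<'E'
from cell import arm, cam, get_state
import cv2,numpy as np
from scipy.spatial.transform import Rotation as R
s=get_state();c=cam.capture("wrist");cv2.imwrite("pics/w2.png",c["color"][:,:,::-1]);
r=R.from_rotvec(s['ee_rot']);print(s['eef_pos'],r.as_matrix().round(3).tolist(),s['joints'])
print('err in tool axes',r.inv().apply(np.array([.505,-.0305,.191])-s['eef_pos'])+[0,0,.019])
E
```

```text
[ 0.51203063 -0.03198984  0.21157823] [[0.934, -0.087, -0.346], [-0.082, -0.996, 0.031], [-0.347, -0.001, -0.938]] [ 0.33245013  0.4784362  -0.42216728  1.65386561  0.13265448  1.40129459
 -1.78466509]
err in tool axes [ 0.00044871 -0.00084995  0.04077588]
```

View pics/w2.png

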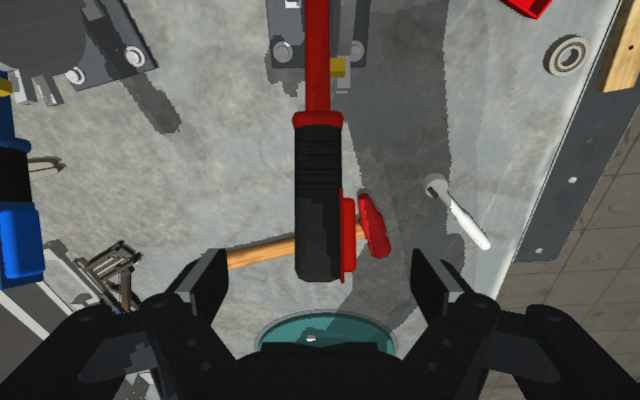

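The grip spans columns 295–342, centred between the fingers, and the button is at (348,235) on the right. So I'll descend and close.

Converted, 0.022 m is 0.352, 0.002 m is 0.032.

Call:
tcp_steps --steps '[0,0.032,0.352,0,0,0,0.085,0,0,0.352,0,0,0,0.085,0,0,0,0,0,0,0.06,0,0,0,0,0,0,0.045,0,0,0,0,0,0,0.02,0,0,0,0,0,0,0,0,0,0,0,0,0,0,0,0,0,0,0,0,0,0,0,0,0,0,0,0]'

```text
time_s: 4.08
eef_pos: [0.4989, -0.0306, 0.1727]
ee_rot: [-3.074, 0.135, 0.542]
force: [-0.8, 9.9, 4.3]
finger_gap: 0.0255
grasp_force: 62.4
```

```bash
python3 - <<'E'
from cell import arm, cam, get_state
import cv2,numpy as np
from scipy.spatial.transform import Rotation as R
s=get_state();c=cam.capture("scene");cv2.imwrite("pics/s3.png",cv2.resize(c["color"][130:320,200:420,::-1],None,fx=3,fy=3));
c=cam.capture("wrist")
cv2.imwrite("pics/w3.png",c["color"][:,:,::-1])
r=R.from_rotvec(s['ee_rot'])
print('pivot in tool axes',r.inv().apply(np.array([.633,-.042,.08])-s['eef_pos']),s['ft_torque'])
E
```

```text
pivot in tool axes [ 0.15819174 -0.00021154  0.04109079] [ 1.53581206 -0.08894943 -0.28822794]
```

View pics/w3.png

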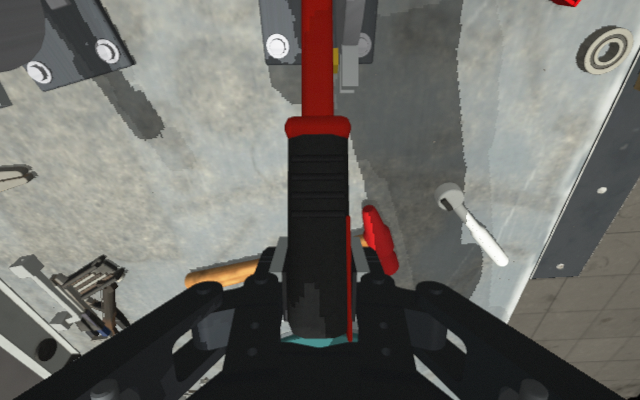

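The button is fully in: the gap is 25.5 mm and the grip force 62 N. Now I'll swing the lever about its pivot.

Converted, 0.016 m is 0.256, -0.0033 m is -0.0528, 0.1 rad / 3.1416 = 0.0318.

Call:
tcp_steps --steps '[-0.0528,0,0.256,0,0.0318,0,0,-0.0528,0,0.256,0,0.0318,0,0,0,0,0,0,0,0,0]'

```text
time_s: 4.55
eef_pos: [0.4832, -0.0295, 0.1437]
ee_rot: [-3.122, 0.137, 0.227]
force: [6.5, 11.0, -6.2]
finger_gap: 0.0253
grasp_force: 63.3
```

Call:
tcp_steps --steps '[-0.0528,0,0.256,0,0.0318,0,0,-0.0528,0,0.256,0,0.0318,0,0,0,0,0,0,0,0,0]'

```text
time_s: 4.92
eef_pos: [0.4737, -0.0288, 0.1126]
ee_rot: [3.136, -0.138, 0.086]
force: [5.1, 8.4, -4.1]
finger_gap: 0.0254
grasp_force: 63.7
```

Forces are low and the lever is following.

Converted, 0.016 m is 0.256, -0.0033 m is -0.0528, 0.1 rad / 3.1416 = 0.0318.

Call:
tcp_steps --steps '[-0.0528,0,0.256,0,0.0318,0,0,-0.0528,0,0.256,0,0.0318,0,0,0,0,0,0,0,0,0]'

```text
time_s: 5.3
eef_pos: [0.4703, -0.0285, 0.0799]
ee_rot: [3.103, -0.134, 0.396]
force: [1.8, 6.8, -3.4]
finger_gap: 0.025
grasp_force: 64.8
```

Call:
tcp_steps --steps '[-0.0528,0,0.256,0,0.0318,0,0,0,0,0,0,0,0,0,0,0,0,0,0,0,0]'

```text
time_s: 5.68
eef_pos: [0.4707, -0.0292, 0.0678]
ee_rot: [3.075, -0.132, 0.5]
force: [-16.0, 34.2, -0.2]
finger_gap: 0.0253
grasp_force: 68.3
```

```bash
python3 - <<'E'
from cell import arm, cam, get_state
import numpy as np
from scipy.spatial.transform import Rotation as R
s=get_state();r=R.from_rotvec(s['ee_rot'])
print('grasp pt',s['eef_pos']-.019*r.as_matrix()[:,2],'pivot in tool',r.inv().apply(np.array([.633,-.042,.08])-s['eef_pos']),r.as_matrix()[:,2])
E
```

```text
grasp pt [ 0.46473529 -0.02849903  0.08581019] pivot in tool [ 0.15824774 -0.00126529  0.04003474] [ 0.31519589 -0.03617319 -0.94833699]
```

```bash
python3 - <<'E'
from cell import arm, cam, get_state
import cv2,numpy as np
c=cam.capture("scene");a=cv2.resize(c["color"][140:330,220:440,::-1],(600,518),interpolation=cv2.INTER_CUBIC)
cv2.imwrite("pics/s4.png",a);s=get_state();print(s['force'],s['ft_torque'])
E
```

```text
[-15.28844401  34.39397429  -0.9674995 ] [7.60401487 2.66839358 3.31561437]
```

View pics/s4.png

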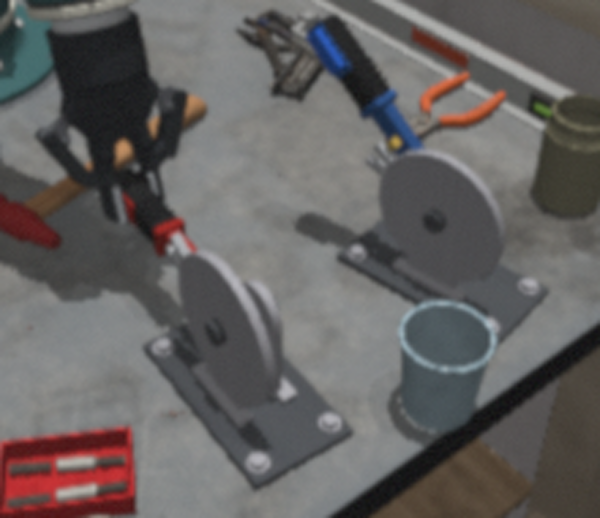

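The lever looks nearly level. There's some side load, so I'll relieve it, then nudge down to check the stop.

Converted, -0.002 m is -0.032.

Call:
tcp_steps --steps '[0,-0.032,0,0,0,0,0,0,0,0,0,0,0,0]'

```text
time_s: 5.98
eef_pos: [0.4707, -0.0291, 0.0678]
ee_rot: [3.073, -0.136, 0.498]
force: [-14.3, 18.6, 0.6]
finger_gap: 0.0253
grasp_force: 69.6
```

Call:
tcp_steps --steps '[-0.016,0,0.08,0,0.0095,0,0,0,0,0,0,0,0,0]'

```text
time_s: 6.22
eef_pos: [0.4713, -0.0292, 0.0626]
ee_rot: [3.064, -0.136, 0.544]
force: [-15.0, 19.3, -0.2]
finger_gap: 0.0252
grasp_force: 69.1
```

Converted, 0.004 m is 0.064, 0.02 rad / 3.1416 = 0.0064.

Call:
tcp_steps --steps '[0,0,0.064,0,0.0064,0,0,0,0,0,0,0,0,0]'

```text
time_s: 6.48
eef_pos: [0.472, -0.0292, 0.0593]
ee_rot: [3.058, -0.134, 0.574]
force: [-33.2, 22.0, 28.7]
finger_gap: 0.0254
grasp_force: 73.3
```

Call:
tcp_steps --steps '[0,0,0.064,0,0.0064,0,0,0,0,0,0,0,0,0]'

```text
time_s: 6.72
eef_pos: [0.4731, -0.0293, 0.0586]
ee_rot: [3.054, -0.127, 0.596]
force: [-57.7, 26.7, 61.1]
finger_gap: 0.0257
grasp_force: 78.4
```

It's against the stop: 61 N upward and the TCP no longer dropping. I'll relieve the load, open and retreat.

Converted, -0.006 m is -0.096, 0.001 m is 0.016, -0.03 rad / 3.1416 = -0.0095.

Call:
tcp_steps --steps '[0.016,0,-0.096,0,-0.0095,0,0,0,0,0,0,0,0,0.05,0,0,0,0,0,0,0.085,0,0,0,0,0,0,0.085,0,0,0,0,0,0,0.085,0,0,0,0,0,0,0.085]'

```text
time_s: 7.48
eef_pos: [0.4748, -0.0328, 0.0648]
ee_rot: [3.06, -0.143, 0.553]
force: [0.2, 0.3, 0.6]
finger_gap: 0.0846
grasp_force: 0.0
```

Call:
tcp_steps --steps '[0,0,-0.48,0,0,0,0.085,0,0,-0.8,0,0,0,0.085,0,0,-0.8,0,0,0,0.085,0,0,-0.8,0,0,0,0.085,0,0,0,0,0,0,0.085]'

```text
time_s: 8.1
eef_pos: [0.43, -0.0368, 0.1919]
ee_rot: [3.043, -0.167, 0.556]
force: [-0.0, -1.2, 0.1]
finger_gap: 0.0846
grasp_force: 0.0
```

```bash
python3 - <<'E'
from cell import arm, cam, get_state
import cv2,numpy as np
a=cam.capture("scene")["color"][140:330,220:440,::-1];b=cam.capture("wrist")["color"][:,:,::-1]
cv2.imwrite("pics/s5.png",np.hstack([cv2.resize(a,(400,345)),cv2.resize(b,(400,345))]))
E
```

```text
(no output)
```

View pics/s5.png

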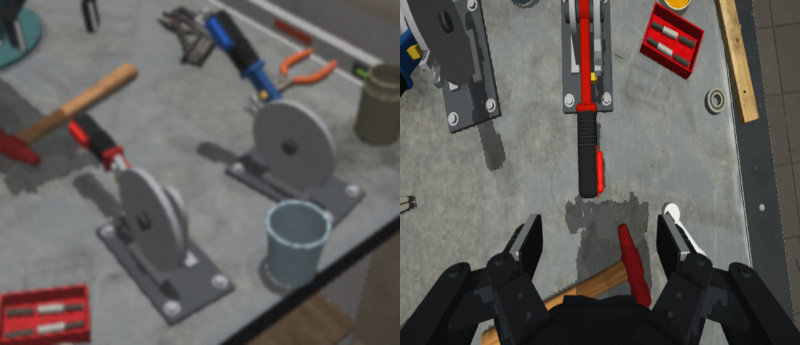

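The red lever lies low, with its button out at left-panel (75,131) and the collar at (118,166). The blue lever is up. I'll check the angle against the model.

```bash
python3 - <<'E'
from h import *
for a in(0,.06,.12,.2):
    p=[.633,-.042,.08,-.088,a];print(a,[((proj('s',lever(p,*l))-[220,140])*1.818).round(0) for l in((.17,-.02,.003),(.103,0,.016),(.195,0,.012))])
E
```

```text
0 [array([ 75., 137.]), array([114., 152.]), array([ 80., 117.])]
0.06 [array([ 75., 131.]), array([114., 149.]), array([ 79., 110.])]
0.12 [array([ 74., 125.]), array([115., 145.]), array([ 79., 103.])]
0.2 [array([ 74., 118.]), array([115., 141.]), array([79., 95.])]
```

```bash
python3 - <<'E'
import cv2
a=cv2.imread("pics/s5.png")[90:220,40:170];cv2.imwrite("pics/s6.png",cv2.resize(a,(520,520),interpolation=cv2.INTER_CUBIC))
E
```

```text
(no output)
```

View pics/s6.png

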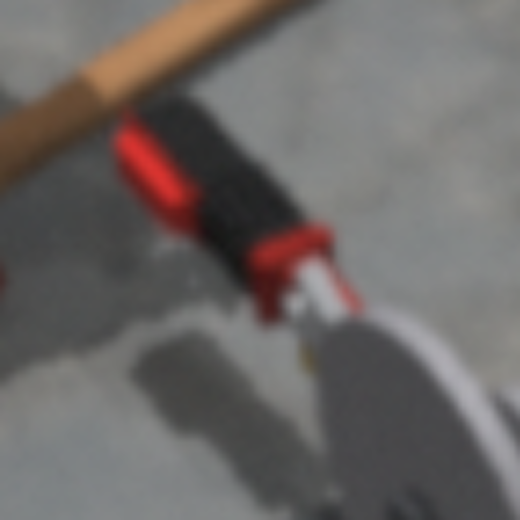

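The button centre is at about (79,134), the collar at (112,150) and the grip end at (82,114), so the lever is about 0.03 rad above level. I'll hand it in.

```bash
python3 -c "
from cell import arm, cam, get_state
print(arm.hand_in())"
```

```text
the job is handed in; nothing more can be done
None
```

The red lever is released and lies down at about 0.03 rad above level by the camera, with its button out; the blue lever is still up, and the job was handed in at about 8 s with no verdict returned.

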